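# Pack a pottery order into its crate

### The arm

A 6-joint arm with a two-finger parallel gripper is mounted at the origin on the work surface. World frame = base frame: x ahead of the robot, y to its left, z up, the work surface at z = 0. Lengths are in m, angles in degrees, forces in N, time in s.
With the tool pointing down it reaches from about 0.25 to 0.725 m from the base axis. Payload 9.7 kg.
Tool frame: the origin (TCP) lies at the very end of the fingers, on their centre line; the grasp point (between the pads) lies 19 mm behind it; z points along the fingers, y is the direction in which the jaws open and shut (so a half turn about z gives the same grasp; the last joint's range is limited). The gripper opens to 85 mm and grips with 20 to 120 N. Pads are 22 mm wide; open, the fingers measure 114 mm over their backs; the gripper's body (76 mm by 85 mm) begins 54 mm behind the grasp point. The pads swing forward as they close: fully open they stand 13 mm farther back than shut.
Start: joints at [-74.255, 4.979, 10.078, 95.1, 0, 90], TCP at [0.149, -0.529, 0.231] pointing down, gripper open.
Joint ranges: [-179.16, 179.16], [-48.56, 103.87], [-65.8, 70.77], [-126.05, 130.52], [-82.76, 87.17], [-180, 180]. Speed limits (degrees/s): [127.2, 127.2, 147.25, 180, 180, 180].

### API

Orientations are given as [roll, pitch, yaw] about the fixed x, y, z axes, in that order (R = Rz(yaw) Ry(pitch) Rx(roll)).
In Python, from workcell import bot gives the robot as it stands.
- The arm moves only by the shell command python3 -m pendant 'ROWS' [FORCE]. ROWS is JSON, a list that holds one entry, the list of rows, each a list of 7 numbers: the shift along the tool's x, y, z in cm, then the turn, a rotation vector about the tool's x, y, z in rad, then the opening in per cent of the stroke, from 0 (shut) to 100 (fully open). In form: [[[dx, dy, dz, ax, ay, az, gripper], ...]]. A call has 1 to 5 rows; each row shifts and turns the pose as measured when the row begins, along the tool's axes as they then stand; what a row does not reach is not made up. A row lasts 1/12 s, in which the tool goes at most 41.7 mm and 7.16 degrees, less where a joint would pass 70% of its speed; a pose out of reach is approached as far as the arm can. A call with a gripper value outside its range is refused whole. The fingers move at their own pace and stop on an object; FORCE is the grip in N (left out, the last holds). Time passes only in rows, so rows that do not move let the fingers close. It gives the time, the measured TCP pose, the force and the opening at its end, in the units of the state.
- bot.get_obs(): the state, without advancing time (a new reading comes with each control period).
- bot.camera(name): name is "scene" or "top" or "wrist"; returns the picture (400x640x3 uint8, red, green, blue); there is no depth.
- bot.get_calibration(name): a dict with "intrinsics" (3x3 intrinsics, pixels), "pose" (4x4, takes a point from camera to world coordinates); the wrist camera has in their place "T_tool_cam" (4x4, takes a point from camera to tool coordinates, whose origin is the TCP and whose axes are the flange's). Camera axes: x right, y down, z forward; pixel columns grow to the right and rows downward; lengths in m; the calibration is good to about 2 mm. A picture is of the moment at which its call begins: read the wrist's pose just before it. get_calibration takes no time and is no camera call.
- bot.job_done(): hands the job in, once; it reports no verdict.
Trained networks look in the newest picture that a camera, given by its name, has taken for a name from the list of things; names that differ only in an ending like _2 or _b are one class to them, and where a whole thing is asked for, a point or a joint stands for the part that bears it (a point fixed in the world has none). Each returns a list of dicts, best first, with "confidence" (0 to 1); they miss things now and then, are a little off and sometimes report something else, mostly with a low value. They report only what shows in the picture. A call takes as long as a camera call. They do not tell look-alikes from the thing itself.
- bot.masks_of(camera, thing): "pixels" (400x640 bool, what is visible of it) and "extent" ([left, top, right, bottom] in pixels, round what is visible of it).
- bot.mark_of(camera, thing): "uv" ([column, row] in pixels: a listed point, or the origin of a listed thing).
The state is a dict: "time": time; "q": joint angles; "qd": joint speeds; "joint_efforts": joint torques, N m; "ee_pos": TCP position; "tcp_rot": TCP orientation; "wrist_force": force on the tool from outside, world axes, zero at the start; "torque": the same for the moment, N m; "opening": finger opening in m.
Only numpy, scipy, OpenCV 4.12 (cv2) and the standard library are available. Lean on these libraries where they do the work, as an engineer would, in place of code of your own. Each camera call takes 0.05 s, during which the arm holds its last target. There are 200 camera calls.

### The job

Pack the order into the small open wooden crate: lay the waisted vase on its side in it with the dark brushed stripe facing straight up (roll it on the bench to bring the stripe round), and stand the knobbed round jar and the knobbed rectangular caddy upright next to it. All three must rest flat on the crate's floor between its walls; set them down gently, and leave the other pots where they are.

Things in the scene. Friction and masses are not known exactly. Their poses are not given: they have to be found in the camera images.
- vase: waisted vase on its side, 150 mm long: end bands 72 mm in diameter and 27 mm long, joined by cones to a straight waist 28 mm in diameter, 54 mm long (grip here). 0.4 kg. Origin on the axis at mid-length, 36 mm above what it lies on; x along the axis to the mouth (dark disc); z out through a dark stripe 10 mm wide, brushed along its length on one side, facing sideways at first
- jar: round lidded jar with its lid fixed on, standing. Body 64 mm in diameter, 80 mm tall to the top of the lid; above it a cylindrical knob 28 mm in diameter and 28 mm tall (108 mm in all). 0.42 kg. Origin at the centre of its underside, z up.
- caddy: rectangular lidded caddy with its lid fixed on, standing. Body 88 mm (x) by 64 mm (y), 80 mm tall to the top of the lid; above it a bar knob 46 mm long (x), 22 mm wide (y), 28 mm tall (108 mm in all). 0.48 kg. Origin at the centre of its underside, z up, x along its length.
- crate_in (a point): centre of the open wooden crate's inner floor, 8 mm above the bench. Inside 158 mm (x) by 142 mm (y), 48 mm deep; walls 8 mm thick, rim 56 mm above the bench; fixed. The vase fits only along x, beside one long wall; the jar and the caddy (length along x) side by side along the other; about 6 mm to spare each way
- crate: the crate; origin at the centre of its underside, axes as for crate_in.
- cup_mid: small straight cup, 62 mm wide, 68 mm tall, standing between the jar and the caddy. Origin at the centre of its underside, z up. Bystander.
- cup_far: the same kind of cup, standing beyond the working area. Origin at the centre of its underside. Bystander.
- bowl: open bowl, 130 mm wide, 60 mm tall. Origin at the centre of its underside. Bystander.
- plates: stack of seven saucers, 130 mm wide, 75 mm tall, far side of the bench. Origin at the centre of its underside. Bystander.
- brush_pot: clay pot 80 mm wide holding upright brushes, 230 mm tall in all, on the left. Origin at the centre of its underside. Bystander.
Mind the look-alikes: they are no part of the job. What is shaped like the caddy but green or yellow is not meant.

How it is judged:
By the outcome, as a careful person would: the job done as asked, in the order asked, and still so for the second after the job is handed in, with the robot touching nothing.
It also fails if it takes over 72 s, if anything falls off the work surface, if the arm or the gripper's body presses on something with over 40 N, if the wrist force passes 120 N, or if a joint passes its speed limit or range.

## Working session

There is one attempt and no reset: what is moved stays moved. The work goes in short steps, Python scripts to look and compute and a shell command to move; the robot and the scene stay as the last step left them, time stands still between calls to the robot, and variables do not carry over. Pictures are saved under pics/ and viewed, about 8 in all and at most 12, crops included, and the job is handed in when it is done.

```bash
ls; mkdir -p pics
cat > h.py <<'E'
from workcell import bot
import numpy as np, cv2
from scipy.spatial.transform import Rotation as R
def cam(name):
    o=bot.get_obs(); im=bot.camera(name); c=bot.get_calibration(name)
    K=np.array(c["intrinsics"])
    if name=="wrist":
        T=np.eye(4);T[:3,:3]=R.from_euler('xyz',o["tcp_rot"],degrees=True).as_matrix();T[:3,3]=o["ee_pos"]
        P=T@np.array(c["T_tool_cam"])
    else: P=np.array(c["pose"])
    return im,K,P
def ray(uv,z,K,P):
    d=P[:3,:3]@np.linalg.solve(K,[uv[0],uv[1],1]); t=(z-P[2,3])/d[2]; return P[:3,3]+t*d
def proj(X,K,P):
    X=np.atleast_2d(X); c=(X-P[:3,3])@P[:3,:3]; u=c@K.T; return u[:,:2]/u[:,2:]
def save(im,n): cv2.imwrite('pics/'+n,cv2.cvtColor(im,cv2.COLOR_RGB2BGR))
E
python3 - <<'E'
from h import *
for k in ["top","scene"]:
    im,K,P=cam(k); save(im,k+"0.png"); print(k,P.round(3).tolist(),K.round(1).tolist())
    if k=="top":
        for t,z in [("vase",.036),("jar",0),("caddy",0),("crate_in",.008),("cup_mid",0),("cup_far",0),("bowl",0),("plates",0),("brush_pot",0)]:
            for m in bot.mark_of(k,t)[:3]: print(t,round(m["confidence"],2),np.round(m["uv"]),ray(m["uv"],z,K,P).round(3))
print(bot.get_obs()); print(bot.get_calibration("wrist"))
E
```

```text
pics
top [[-0.007, -0.986, 0.169, 0.363], [-1.0, 0.006, -0.008, 0.148], [0.007, -0.169, -0.986, 1.041], [0.0, 0.0, 0.0, 1.0]] [[408.7, 0.0, 317.4], [0.0, 408.7, 203.0], [0.0, 0.0, 1.0]]
vase 0.58 [266. 231.] [0.468 0.266 0.036]
caddy 0.92 [236. 176.] [0.615 0.351 0.   ]
caddy 0.91 [466. 312.] [ 0.266 -0.228  0.   ]
caddy 0.44 [375. 115.] [ 0.78  -0.018  0.   ]
crate_in 0.8 [466. 222.] [ 0.488 -0.24   0.008]
cup_mid 0.83 [350. 202.] [0.545 0.053 0.   ]
cup_far 0.66 [433. 117.] [ 0.774 -0.175  0.   ]
bowl 0.98 [288. 129.] [0.744 0.215 0.   ]
plates 0.79 [375. 111.] [ 0.793 -0.02   0.   ]
plates 0.59 [352. 203.] [0.542 0.048 0.   ]
brush_pot 0.89 [168. 201.] [0.549 0.524 0.   ]
scene [[0.839, 0.457, -0.295, 0.866], [0.544, -0.709, 0.449, -0.36], [-0.004, -0.537, -0.843, 0.955], [0.0, 0.0, 0.0, 1.0]] [[388.0, 0.0, 325.1], [0.0, 388.0, 205.1], [0.0, 0.0, 1.0]]
{'time': 0.55, 'q': array([-7.42562402e+01,  4.97621885e+00,  1.00783216e+01,  9.51017186e+01,
        4.99732283e-04,  8.99994343e+01]), 'qd': array([-0.00416274, -0.07330061,  0.01306199, -0.07964784,  0.04374356,
        0.084327
[... 248 characters left out ...]
4,  1.57443255e+01]), 'wrist_force': array([ 1.08681954, -0.52961102, -0.37510671]), 'torque': array([ 0.06401004, -0.01883507,  0.03950819]), 'opening': 0.08523064672140208}
{'intrinsics': array([[325.4688486 ,   0.        , 322.55145164],
       [  0.        , 325.4688486 , 201.42235074],
       [  0.        ,   0.        ,   1.        ]]), 'T_tool_cam': array([[ 1.33727739e-04, -9.61592025e-01, -2.74482712e-01,
         6.92696742e-02],
       [ 9.99999189e-01,  4.76156984e-04, -1.18091637e-03,
        -2.06490142e-03],
       [ 1.26625663e-03, -2.74482331e-01,  9.61591309e-01,
        -1.42142828e-01],
       [ 0.00000000e+00,  0.00000000e+00,  0.00000000e+00,
         1.00000000e+00]])}
```

View pics/top0.png

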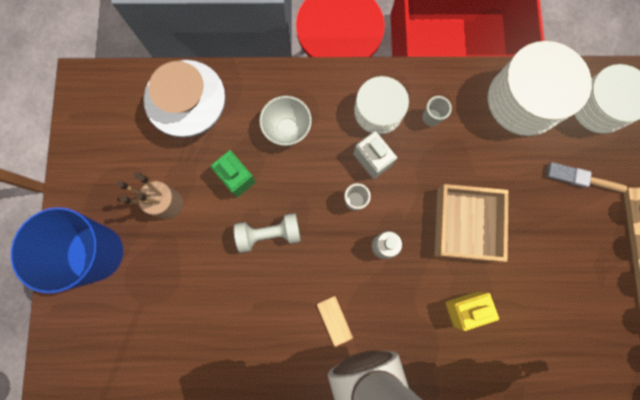

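View pics/scene0.png

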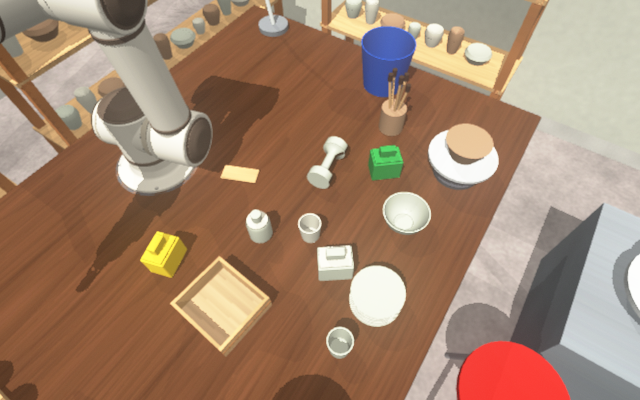

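The top picture shows the vase around (267,232), the jar at (387,245), the white caddy at (376,154), the cup at (357,197) and the crate at (474,223). The green caddy at (232,172) and the yellow one at (473,311) are look-alikes. The scene view agrees.

```bash
cat >> h.py <<'E'
def mask(c,t,near=None):
    L=bot.masks_of(c,t)
    for m in L: print(t,round(m["confidence"],2),np.round(m["extent"]))
    return L
def axis(m,z,K,P):
    r=cv2.minAreaRect(np.argwhere(m)[:,::-1].astype(np.float32)); b=cv2.boxPoints(r)
    W=np.array([ray(p,z,K,P) for p in b]); e=[W[1]-W[0],W[2]-W[1]]; e.sort(key=np.linalg.norm)
    a=np.degrees(np.arctan2(e[1][1],e[1][0])); return W.mean(0),((a+90)%180)-90,[np.linalg.norm(i) for i in e]
def go(x,y,z,yaw):
    "turn first, then shift: prints world-yaw turn as rows of az, shift in tool axes (cm) after the turn"
    o=bot.get_obs(); Rn=R.from_euler('xyz',o["tcp_rot"],degrees=True)
    T=R.from_euler('xyz',[180,0,yaw],degrees=True); a=(Rn.inv()*T).as_rotvec()
    d=T.inv().apply(np.array([x,y,z])-o["ee_pos"])*100
    print("t",round(o["time"],2),"pos",o["ee_pos"].round(4),"rot",o["tcp_rot"].round(2),"turn",a.round(3),"shift",d.round(2))
E
python3 - <<'E'
from h import *
im,K,P=cam("top")
for t,z in [("vase",.036),("jar",.08),("crate",.056),("caddy",.08)]:
    for m in mask("top",t): 
        c,a,s=axis(m["pixels"],z,K,P); print(c.round(3),round(a,1),np.round(s,3))
c=[.468,.266]
go(.46,.26,.20,100)
s=cv2.imread('pics/scene0.png')[125:200,290:370]; cv2.imwrite('pics/s1.png',cv2.resize(s,None,fx=6,fy=6,interpolation=cv2.INTER_CUBIC))
E
```

```text
vase 0.58 [235. 215. 302. 250.]
[0.464 0.265 0.036] -80.8 [0.072 0.158]
jar 0.56 [374. 234. 400. 257.]
[ 0.43  -0.022  0.08 ] 89.6 [0.061 0.069]
crate 0.68 [437. 183. 506. 262.]
[ 0.484 -0.236  0.056] -6.8 [0.18  0.181]
caddy 0.65 [210. 147. 255. 197.]
caddy 0.62 [449. 292. 498. 330.]
caddy 0.61 [355. 131. 398. 178.]
[0.604 0.342 0.08 ] 40.3 [0.066 0.108]
[ 0.277 -0.213  0.08 ] -72.8 [0.076 0.109]
[0.648 0.    0.08 ] 36.8 [0.082 0.095]
t 0.8 pos [ 0.1493 -0.5293  0.2313] rot [-180.     -0.     15.75] turn [ 0.   -0.   -1.47] shift [72.34 44.31  3.13]
```

View pics/s1.png

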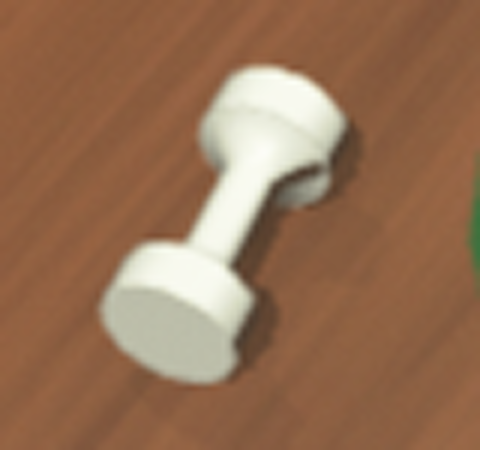

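```bash
python3 -m pendant '[[[0,0,-0.5,0,0,0.07,100],[0,0,-0.5,0,0,0.07,100],[0,0,-0.5,0,0,0.07,100],[0,0,-0.5,0,0,0.065,100],[2.7,-2.2,0,0,0,0,100]]]'
for i in 1 2; do :; done
python3 -m pendant '[[[2.7,-2.2,0,0,0,0,100],[2.7,-2.2,0,0,0,0,100],[2.7,-2.2,0,0,0,0,100],[2.7,-2.2,0,0,0,0,100],[2.7,-2.2,0,0,0,0,100]]]'
python3 -m pendant '[[[2.7,-2.2,0,0,0,0,100],[2.7,-2.2,0,0,0,0,100],[2.7,-2.2,0,0,0,0,100],[2.7,-2.2,0,0,0,0,100],[2.7,-2.2,0,0,0,0,100]]]'
python3 -m pendant '[[[2.7,-2.2,0,0,0,0,100],[2.7,-2.2,0,0,0,0,100],[0,0,0,0,0,0,100],[0,0,0,0,0,0,100],[0,0,0,0,0,0,100]]]'
python3 - <<'E'
from h import *
go(.6,.2,.22,100)
im,K,P=cam("wrist"); save(im,"w_crate.png"); np.savez("w_crate.npz",K=K,P=P)
for m in bot.mark_of("wrist","crate_in"): print(m["uv"],m["confidence"],ray(m["uv"],.008,K,P))
for t,z in [("crate",.056),("jar",.08)]:
    for m in mask("wrist",t):
        c,a,s=axis(m["pixels"],z,K,P); print(c.round(4),round(a,1),np.round(s,3))
E
```

```text
time: 1.22
ee_pos: [0.174, -0.5093, 0.251]
tcp_rot: [-180.0, 0.1, -1.0]
wrist_force: [2.0, -1.3, 0.1]
opening: 0.0854
time: 1.63
ee_pos: [0.3142, -0.3987, 0.251]
tcp_rot: [180.0, 0.0, -1.5]
wrist_force: [1.0, -1.5, -0.1]
opening: 0.0853
time: 2.05
ee_pos: [0.4577, -0.2855, 0.252]
tcp_rot: [179.9, -0.1, -1.5]
wrist_force: [-0.1, -0.6, -0.4]
opening: 0.0853
time: 2.47
ee_pos: [0.5201, -0.2349, 0.2507]
tcp_rot: [180.0, -0.1, -1.0]
wrist_force: [0.1, -0.0, 0.0]
opening: 0.0853
t 2.47 pos [ 0.5201 -0.2349  0.2507] rot [ 1.7995e+02 -6.0000e-02 -1.0500e+00] turn [ 0.002 -0.    -1.764] shift [41.44 15.42  3.07]
[329.6, 199.7] 0.81 [ 0.48113466 -0.24071748  0.008     ]
crate 0.69 [256. 120. 413. 287.]
[ 0.4852 -0.2424  0.056 ] -8.4 [0.157 0.176]
jar 0.92 [100. 213. 185. 291.]
[ 0.4418 -0.0403  0.08  ] -48.8 [0.058 0.111]
```

View pics/w_crate.png

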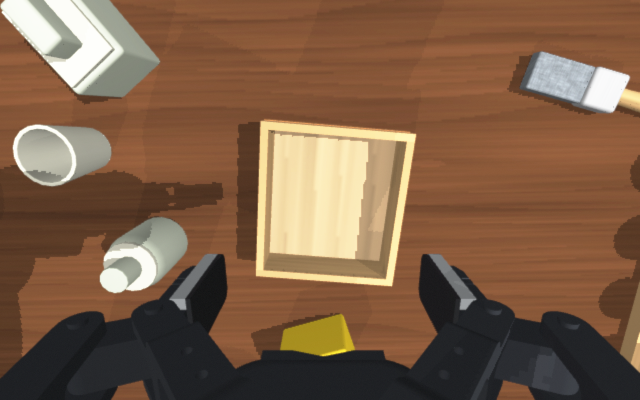

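The wrist view shows the crate rim with outer corners near (263,121), (414,133), (391,286) and (257,276). I'll fit those later. The white caddy is top left, with the cup and jar below it.

```bash
for k in 1 2 3; do python3 -m pendant '[[[0,0,0,0,0,-0.12,100],[0,0,0,0,0,-0.12,100],[0,0,0,0,0,-0.12,100],[0,0,0,0,0,-0.12,100],[0,0,0,0,0,-0.12,100]]]' >/dev/null; done
python3 -m pendant '[[[3.4,1.3,0.25,0,0,0,100],[3.4,1.3,0.25,0,0,0,100],[3.4,1.3,0.25,0,0,0,100],[3.4,1.3,0.25,0,0,0,100],[3.4,1.3,0.25,0,0,0,100]]]'
python3 -m pendant '[[[3.4,1.3,0.25,0,0,0,100],[3.4,1.3,0.25,0,0,0,100],[3.4,1.3,0.25,0,0,0,100],[3.4,1.3,0.25,0,0,0,100],[3.4,1.3,0.25,0,0,0,100]]]'
python3 -m pendant '[[[3.4,1.3,0.25,0,0,0,100],[3.4,1.3,0.25,0,0,0,100],[0,0,0,0,0,0,100],[0,0,0,0,0,0,100]]]'
python3 - <<'E'
from h import *
im,K,P=cam("wrist"); save(im,"w_vase.png"); 
for t,z in [("vase",.036)]:
    for m in mask("wrist",t):
        c,a,s=axis(m["pixels"],z,K,P); print(c.round(4),round(a,1),np.round(s,3))
go(.46,.26,.12,100)
d=np.load("w_crate.npz"); K,P=d["K"],d["P"]; g=cv2.cvtColor(cv2.imread("pics/w_crate.png"),cv2.COLOR_BGR2GRAY)
q=np.array([[263,121],[414,133],[391,286],[257,276]],np.float32).reshape(-1,1,2)
q=cv2.cornerSubPix(g,q,(4,4),(-1,-1),(3,50,.01)).reshape(-1,2); print(q)
W=np.array([ray(p,.056,K,P) for p in q]); print(W.round(4).tolist(), W.mean(0).round(4))
print([np.linalg.norm(W[i]-W[i-1]).round(4) for i in range(4)])
E
```

```text
time: 4.33
ee_pos: [0.5225, -0.073, 0.2431]
tcp_rot: [179.6, 0.6, 105.0]
wrist_force: [0.1, -0.3, 0.3]
opening: 0.0854
time: 4.75
ee_pos: [0.5401, 0.1114, 0.2312]
tcp_rot: [179.3, 0.7, 104.5]
wrist_force: [0.9, 0.2, 0.4]
opening: 0.085
time: 5.08
ee_pos: [0.5479, 0.1901, 0.2253]
tcp_rot: [179.3, 0.6, 104.5]
wrist_force: [0.2, -0.4, -0.2]
opening: 0.0855
vase 0.85 [213.   0. 298. 168.]
[0.4661 0.2596 0.036 ] -76.7 [0.075 0.151]
t 5.18 pos [0.548  0.1889 0.2254] rot [179.25   0.61 104.44] turn [0.014 0.01  0.078] shift [ 8.53 -7.43 10.54]
[[259.91382  120.866776]
 [415.71234  133.6192  ]
 [391.4661   285.74615 ]
 [255.53702  275.59442 ]]
[[0.5781, -0.1708, 0.056], [0.5627, -0.3282, 0.056], [0.3895, -0.3105, 0.056], [0.4054, -0.1536, 0.056]] [ 0.4839 -0.2408  0.056 ]
[np.float64(0.1736), np.float64(0.1581), np.float64(0.1741), np.float64(0.1577)]
```

View pics/w_vase.png

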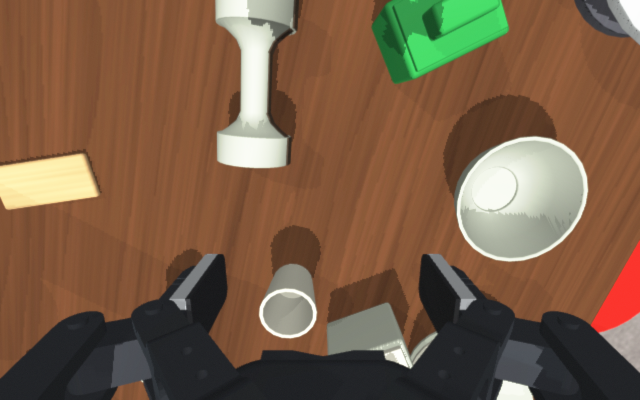

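The dark line on the vase's right edge, around (290,25) and (290,150), puts the stripe on the +x side, which matches the scene view. The vase must therefore roll toward −x. The crate corners measure 174 × 158 mm as they should, giving a centre of (0.484, −0.241) and a yaw of −5.7°.

```bash
python3 -m pendant '[[[2.2,-1.7,0,0.014,0.01,0.04,100],[2.2,-1.7,2.4,0,0,0,100],[2.2,-1.7,2.4,0,0,0,100],[2.2,-1.7,2.4,0,0,0,100],[0,0,2.4,0,0,0,100]]]'
python3 -m pendant '[[[0,0,0,0,0,0,100],[0,0,0,0,0,0,100],[0,0,0,0,0,0,100]]]'
python3 - <<'E'
from h import *
im,K,P=cam("wrist"); save(im,"w_vase2.png"); 
for t,z in [("vase",.045)]:
    for m in mask("wrist",t):
        c,a,s=axis(m["pixels"],z,K,P); print(c.round(4),round(a,1),np.round(s,3))
        go(c[0],c[1],.017,a+180)
E
```

```text
time: 5.6
ee_pos: [0.4649, 0.2545, 0.1325]
tcp_rot: [179.4, -0.1, 101.2]
wrist_force: [-0.2, 0.3, 0.5]
opening: 0.0853
time: 5.85
ee_pos: [0.4633, 0.2504, 0.1302]
tcp_rot: [179.6, -0.0, 101.0]
wrist_force: [-1.5, 0.1, 0.8]
opening: 0.0855
vase 0.58 [276.  77. 383. 305.]
[0.4677 0.258  0.045 ] -81.2 [0.07  0.169]
t 5.95 pos [0.464  0.2508 0.131 ] rot [ 1.7953e+02 -4.0000e-02  1.0097e+02] turn [ 0.008 -0.001  0.038] shift [ 0.65  0.48 11.4 ]
```

View pics/w_vase2.png

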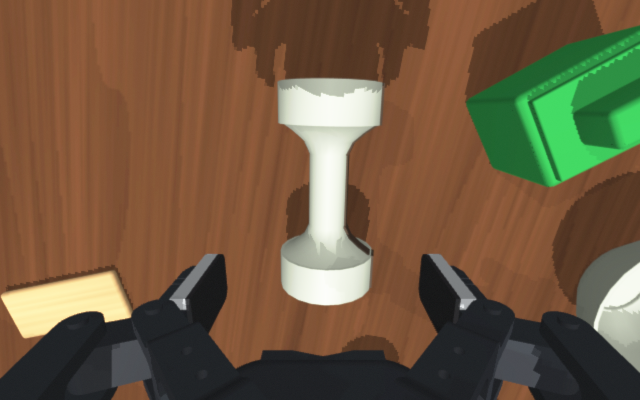

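The vase's axis runs up the image, so the jaws are aligned with it. Bands are at rows 78–125 and 260–305, and the stripe shows at the right edge, near (368,248). From the end edges, the vase's middle is 1.0 cm ahead of the TCP.

```bash
python3 -m pendant '[[[1.0,0.3,0,0.008,0,0,100],[0,0,2.8,0,0,0,100],[0,0,2.8,0,0,0,100],[0,0,2.8,0,0,0,100],[0,0,2.5,0,0,0,100]]]'
python3 -m pendant '[[[0,0,0,0,0,0,100],[0,0,0,0,0,0,38],[0,0,0,0,0,0,38],[0,0,0,0,0,0,38],[0,0,0,0,0,0,38]]]' 20
python3 -m pendant '[[[0,0,0,0,0,0,38],[0,0,0,0,0,0,38],[0,0,0,0,0,0,38]]]'
python3 - <<'E'
from h import *
go(.464,.26,.016,101)
E
```

```text
time: 6.37
ee_pos: [0.4757, 0.2632, 0.0328]
tcp_rot: [178.8, -0.4, 100.6]
wrist_force: [0.1, 0.9, -0.2]
opening: 0.0853
time: 6.78
ee_pos: [0.4779, 0.2621, 0.0354]
tcp_rot: [178.8, -0.4, 100.5]
wrist_force: [0.5, 0.9, -0.2]
opening: 0.0387
time: 7.03
ee_pos: [0.4799, 0.263, 0.039]
tcp_rot: [178.5, -0.5, 100.5]
wrist_force: [0.3, -0.4, 0.6]
opening: 0.0322
t 7.03 pos [0.4799 0.263  0.039 ] rot [178.46  -0.52 100.47] turn [ 0.027 -0.009 -0.009] shift [ 0.01 -1.62  2.3 ]
```

Run:
```python
from h import *
im,K,P=cam("wrist"); save(im,"w_vase3.png")
```

```text
(no output)
```

View pics/w_vase3.png

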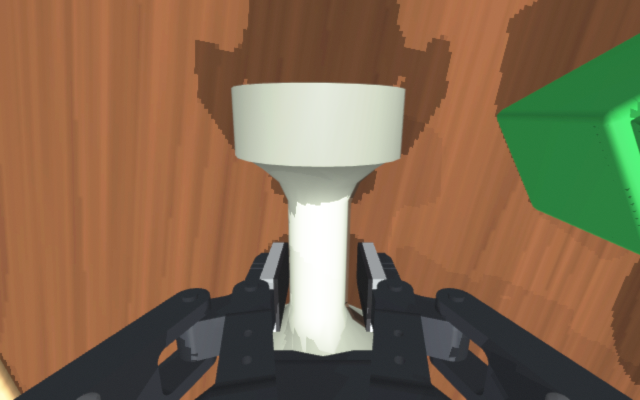

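The vase's waist is between the fingers (columns 290–350), and no stripe is visible from above. I'll lower, then roll toward −y of the tool.

```bash
python3 -m pendant '[[[0,0,1,0.027,-0.009,0,38],[0,0,1.2,0,0,0,38],[0,-0.8,0,0,0,0,38],[0,-0.8,0,0,0,0,38],[0,-0.8,0,0,0,0,38]]]'
python3 -m pendant '[[[0,-0.8,0,0,0,0,38],[0,-0.8,0,0,0,0,38],[0,-0.8,0,0,0,0,38],[0,-0.8,0,0,0,0,38],[0,0,0,0,0,0,38]]]'
python3 - <<'E'
from h import *
go(.41,.25,.016,101)
im,K,P=cam("wrist"); save(im,"w_vase4.png")
E
```

```text
time: 7.5
ee_pos: [0.4559, 0.2588, 0.0163]
tcp_rot: [179.9, -0.0, 100.4]
wrist_force: [-0.2, 0.7, -0.0]
opening: 0.0323
time: 7.92
ee_pos: [0.418, 0.2516, 0.0171]
tcp_rot: [179.9, -0.1, 100.5]
wrist_force: [1.0, 0.8, 0.1]
opening: 0.0327
t 7.92 pos [0.418  0.2516 0.0171] rot [ 1.799e+02 -6.000e-02  1.005e+02] turn [ 0.002 -0.001 -0.009] shift [-0.01 -0.82  0.11]
```

View pics/w_vase4.png

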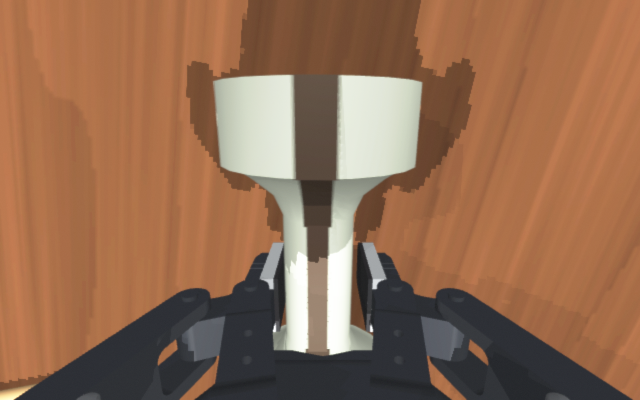

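The stripe is now on top, centre column 316.5 against a band centre of 317.5. I'll grip and check it by numbers.

```bash
cat >> h.py <<'E'
def stripe(rows=(110,130,150),lo=150,hi=480):
    im,K,P=cam("wrist"); 
    for r in rows:
        p=im[r].astype(int); g=p.sum(1); sat=p.max(1)-p.min(1)
        w=[c for c in range(lo,hi) if sat[c]<35 and g[c]>330]
        if len(w)<20: print(r,"no");continue
        a,b=w[0],w[-1]; s=[c for c in range(a,b) if g[c]<330]; 
        if s: m=np.mean(s); print(r,a,b,"stripe",s[0],s[-1],"deg",round(np.degrees(np.arcsin((m-(a+b)/2)/((b-a)/2))),1))
    return im
E
python3 -m pendant '[[[0,0,0.1,0,0,0,0],[0,0,0,0,0,0,0],[0,0,0,0,0,0,0],[0,0,0,0,0,0,0],[0,0,0,0,0,0,0]]]' 40
python3 - <<'E'
from h import *
stripe(); go(.41,.25,.016,101)
E
```

```text
time: 8.38
ee_pos: [0.4194, 0.2522, 0.0172]
tcp_rot: [179.8, -0.1, 100.5]
wrist_force: [-1.7, -0.3, 1.6]
opening: 0.0266
110 221 425 stripe 313 358 deg 7.0
130 223 423 stripe 314 357 deg 7.2
150 224 422 stripe 314 357 deg 7.3
t 8.43 pos [0.4194 0.2522 0.0172] rot [ 1.7978e+02 -1.0000e-01  1.0050e+02] turn [ 0.004 -0.002 -0.009] shift [-0.03 -0.96  0.12]
```

The stripe moved 7° on closing. I'll take that out with a wrist roll when placing, since the bands are round. Lift, turn to the crate's heading and carry.

```bash
python3 -m pendant '[[[0,0,-2,0,0,0,0],[0,0,-3.3,0,0,0,0],[0,0,-3.3,0,0,0,0],[0,0,-3.3,0,0,0,0],[0,0,-3.3,0,0,0,0]]]'
python3 -m pendant '[[[0,0,0,0,0,0.12,0],[0,0,0,0,0,0.12,0],[0,0,0,0,0,0.12,0],[0,0,0,0,0,0.12,0],[0,0,0,0,0,0.12,0]]]' 
python3 -m pendant '[[[0,0,0,0,0,0.12,0],[0,0,0,0,0,0.12,0],[0,0,0,0,0,0.12,0],[0,0,0,0,0,0.12,0],[0,0,0,0,0,0.12,0]]]' >/dev/null
python3 -m pendant '[[[0,0,0,0,0,0.12,0],[0,0,0,0,0,0.12,0],[0,0,0,0,0,0.12,0],[0,0,0,0,0,0.12,0],[0,0,0,0,0,0.12,0]]]'
python3 - <<'E'
from h import *
go(.4796,-.274,.17,-5.7)
E
```

```text
time: 8.85
ee_pos: [0.4152, 0.249, 0.1631]
tcp_rot: [-179.2, 0.3, 100.5]
wrist_force: [1.4, 1.5, -4.2]
opening: 0.0268
time: 9.27
ee_pos: [0.4191, 0.2507, 0.1702]
tcp_rot: [-179.9, 0.2, 65.0]
wrist_force: [-0.1, -0.7, -4.1]
opening: 0.0265
time: 10.1
ee_pos: [0.4681, 0.0978, 0.1631]
tcp_rot: [-173.3, 2.5, 7.9]
wrist_force: [1.1, 0.2, -3.6]
opening: 0.0266
t 10.1 pos [0.4681 0.0978 0.1631] rot [-173.31    2.46    7.89] turn [-0.111  0.057  0.234] shift [ 4.84 36.89 -0.69]
```

Run:
```python
from h import *
o=bot.get_obs(); print(o["q"].round(1),o["qd"].round(1),o["torque"].round(2),o["wrist_force"].round(1))
save(cam("scene")[0],"s2.png")
```

```text
[  7.8  -3.3  -6.1  89.7   6.7 179.9] [-55.    3.2   1.    6.6  14.5  -0. ] [-0.21 -0.11 -0.07] [ 1.1  0.2 -3.6]
```

View pics/s2.png

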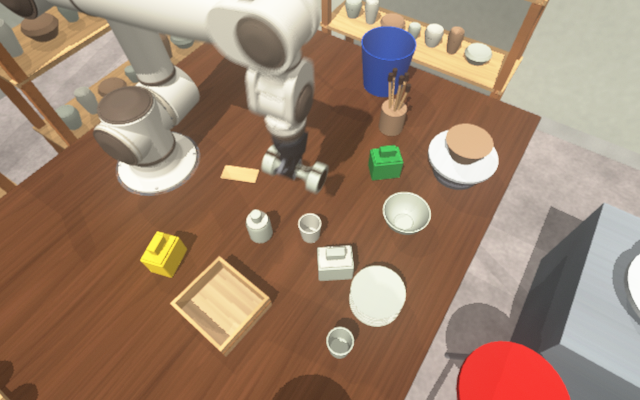

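The wrist joint briefly hit its range end, which dragged the arm. The vase is still held and nothing else was touched. Farther along toward the crate, the yaw is within range. Level the tool, translate, then turn.

```bash
python3 -m pendant '[[[0,1,0,-0.055,0.028,0,0],[0,1.5,0,-0.055,0.028,0,0],[-0.4,3.2,0,0,0,0,0],[-0.4,3.2,0,0,0,0,0],[-0.4,3.2,0,0,0,0,0]]]'
python3 -m pendant '[[[-0.4,3.2,0,0,0,0,0],[-0.4,3.2,0,0,0,0,0],[-0.4,3.2,0,0,0,0,0],[-0.4,3.2,0,0,0,0,0],[-0.4,3.2,0,0,0,0,0]]]'
python3 - <<'E'
from h import *
go(.4796,-.274,.17,-5.7)
E
```

```text
time: 10.57
ee_pos: [0.4731, -0.0384, 0.156]
tcp_rot: [-179.8, -0.5, 7.3]
wrist_force: [0.9, 0.2, -3.6]
opening: 0.0269
time: 10.98
ee_pos: [0.4722, -0.2075, 0.1523]
tcp_rot: [-179.8, -0.4, 7.3]
wrist_force: [1.1, 0.1, -4.4]
opening: 0.0266
t 10.98 pos [ 0.4722 -0.2075  0.1523] rot [-179.77   -0.37    7.35] turn [-0.005 -0.006  0.228] shift [ 1.4   6.54 -1.77]
```

```bash
cat >> h.py <<'E'
def gp(x,y,z,yaw,off=0.,roll=0.,n=0.019):
    "held point n behind TCP and off along tool x -> target; roll = extra turn about tool x. shift given in the present tool axes, turn in rotvec"
    o=bot.get_obs(); Rn=R.from_euler('xyz',o["tcp_rot"],degrees=True); p=np.array([off,0,-n])
    T=R.from_euler('xyz',[180,0,yaw],degrees=True)*R.from_rotvec([roll,0,0])
    d=np.array([x,y,z])-T.apply(p)-o["ee_pos"]
    print("t",round(o["time"],2),"pos",o["ee_pos"].round(4),"rot",o["tcp_rot"].round(2),"turn",(Rn.inv()*T).as_rotvec().round(3),"shift now-axes",(Rn.inv().apply(d)*100).round(2),"after-turn",(T.inv().apply(d)*100).round(2))
E
python3 -m pendant '[[[0,0,0,0,0,0.115,0],[0,0,0,0,0,0.11,0],[0.5,2.2,0,0,0,0,0],[0.5,2.2,0,0,0,0,0],[0.4,2.1,0,0,0,0,0]]]'
python3 -m pendant '[[[0,0,0,-0.06,0,0,0],[0,0,0,-0.06,0,0,0],[0,0,0,0,0,0,0]]]'
python3 - <<'E'
from h import *
stripe()
gp(.4806,-.2741,.10,-5.7,.001,-.125)
E
```

```text
time: 11.4
ee_pos: [0.478, -0.281, 0.1477]
tcp_rot: [-179.7, -0.0, -6.3]
wrist_force: [-0.4, -0.2, -3.4]
opening: 0.0263
time: 11.65
ee_pos: [0.4774, -0.2867, 0.1438]
tcp_rot: [173.2, 0.2, -6.7]
wrist_force: [-0.7, 0.7, -4.3]
opening: 0.0266
110 222 425 stripe 314 357 deg 6.8
130 223 423 stripe 313 356 deg 6.6
150 225 421 stripe 313 356 deg 6.7
t 11.7 pos [ 0.4774 -0.2864  0.1437] rot [173.39   0.24  -6.7 ] turn [-0.01   0.006 -0.017] shift now-axes [ 0.11 -1.74  6.1 ] after-turn [ 0.1  -1.79  6.08]
```

```bash
python3 -m pendant '[[[0.1,-0.9,0.5,0,0,-0.017,0],[0,-0.9,2.5,0,0,0,0],[0,0,2,0,0,0,0],[0,0,0,0,0,0,0],[0,0,0,0,0,0,0]]]'
python3 - <<'E'
from h import *
gp(.4806,-.2741,.046,-5.7,.001,-.12)
save(cam("top")[0][170:275,420:530],"t1.png")
E
python3 -c "
import cv2;i=cv2.imread('pics/t1.png');cv2.imwrite('pics/t1b.png',cv2.resize(i,None,fx=5,fy=5,interpolation=2))"
```

```text
time: 12.12
ee_pos: [0.4803, -0.271, 0.0891]
tcp_rot: [173.9, 0.4, -5.4]
wrist_force: [-0.0, 0.1, -3.3]
opening: 0.0271
t 12.12 pos [ 0.4803 -0.271   0.0891] rot [173.89   0.35  -5.4 ] turn [-0.013  0.006  0.006] shift now-axes [-0.01 -0.13  6.21] after-turn [-0.04 -0.22  6.21]
```

View pics/t1b.png

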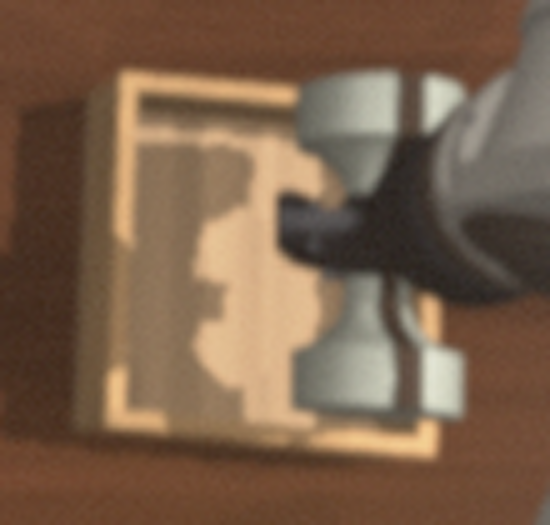

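The top view shows the vase over the right-hand part of the crate. The stripe is a third of a radius off the band centre, which is what this camera's 21° slant gives for a stripe facing up. Lower.

```bash
python3 -m pendant '[[[0,-0.15,1.7,-0.01,0.005,0,0],[0,-0.05,1.7,0,0,0,0],[0,0,1.2,0,0,0,0],[0,0,0.5,0,0,0,0],[0,0,0,0,0,0,0]]]'
python3 - <<'E'
from h import *
gp(.4806,-.2741,.044,-5.7,.001,-.12)
E
```

```text
time: 12.58
ee_pos: [0.4821, -0.2757, 0.042]
tcp_rot: [173.3, -0.2, -5.3]
wrist_force: [-0.2, 0.4, -4.7]
opening: 0.0264
t 12.58 pos [ 0.4821 -0.2757  0.042 ] rot [173.3   -0.25  -5.31] turn [-0.003 -0.005  0.006] shift now-axes [-0.28 -0.11  1.68] after-turn [-0.27 -0.11  1.68]
```

```bash
python3 -m pendant '[[[-0.25,-0.1,0.6,0,0,0,0],[0,0,0.5,0,0,0,0],[0,0,0.4,0,0,0,0],[0,0,0.2,0,0,0,0],[0,0,0,0,0,0,0]]]'
python3 - <<'E'
from h import *
gp(.4806,-.2741,.044,-5.7,.001,-.12)
E
```

```text
time: 13.0
ee_pos: [0.4812, -0.2773, 0.0264]
tcp_rot: [173.3, -0.5, -5.3]
wrist_force: [-0.7, -0.5, -4.0]
opening: 0.0268
t 13.0 pos [ 0.4812 -0.2773  0.0264] rot [173.25  -0.49  -5.31] turn [-0.002 -0.009  0.006] shift now-axes [-0.19 -0.1   0.11] after-turn [-0.19 -0.1   0.11]
```

```bash
python3 -m pendant '[[[-0.1,-0.1,0.1,0,0.005,0,0],[0,0,0.12,0,0,0,0],[0,0,0,0,0,0,0]]]'
python3 - <<'E'
from h import *
gp(.4806,-.2741,.044,-5.7,.001,-.12)
E
```

```text
time: 13.25
ee_pos: [0.4807, -0.2766, 0.0259]
tcp_rot: [173.2, -0.9, -5.3]
wrist_force: [-1.0, 0.7, -3.2]
opening: 0.0271
t 13.25 pos [ 0.4807 -0.2766  0.0259] rot [173.21  -0.89  -5.27] turn [-0.002 -0.016  0.006] shift now-axes [-0.13 -0.03  0.07] after-turn [-0.13 -0.03  0.07]
```

```bash
python3 -m pendant '[[[-0.1,0,0.1,0,-0.018,0,0],[0,0,0.15,0,-0.004,0,0],[0,0,0.1,0,0,0,0],[0,0,0,0,0,0,0]]]'
python3 - <<'E'
from h import *
gp(.4806,-.2741,.044,-5.7,.001,-.12)
stripe()
E
```

```text
time: 13.58
ee_pos: [0.4799, -0.2769, 0.0257]
tcp_rot: [173.2, 0.4, -5.4]
wrist_force: [-0.2, 0.1, -3.6]
opening: 0.0269
t 13.58 pos [ 0.4799 -0.2769  0.0257] rot [173.15   0.39  -5.42] turn [-0.     0.006  0.006] shift now-axes [-0.06 -0.07  0.05] after-turn [-0.06 -0.07  0.05]
110 221 425 stripe 313 358 deg 7.0
130 223 424 stripe 313 357 deg 6.6
150 224 422 stripe 313 356 deg 6.7
```

```bash
python3 -m pendant '[[[0,-0.05,0.3,0,0.004,0,0],[0,0,0.3,0,0,0,0]]]'; python3 -m pendant '[[[0,0,0.1,0,0,0,0],[0,0,0,0,0,0,0]]]'
```

```text
time: 13.8
ee_pos: [0.4804, -0.2775, 0.0251]
tcp_rot: [173.0, 0.0, -5.4]
wrist_force: [-16.6, 14.6, 34.1]
opening: 0.0269
time: 13.97
ee_pos: [0.4809, -0.2776, 0.0258]
tcp_rot: [173.0, -0.1, -5.4]
wrist_force: [-0.4, -0.9, -4.8]
opening: 0.0267
```

```bash
python3 -m pendant '[[[0,0,0,0,0,0,45],[0,0,0,0,0,0,45],[0,0,0,0,0,0,45],[0,0,0,0,0,0,45]]]'
python3 - <<'E'
from h import *
stripe(); o=bot.get_obs(); print(o["tcp_rot"],o["ee_pos"])
E
python3 -m pendant '[[[0,0,-1,0,0,0,45],[0,0,-2.5,0,0,0,45],[0,0,-3,0,0,0,45],[0,0,-3,0,0,0,45],[0,0,-3,0,0,0,45]]]'
python3 - <<'E'
from h import *
go(.50,-.25,.20,-5.7)
E
```

```text
time: 14.3
ee_pos: [0.4817, -0.2783, 0.0255]
tcp_rot: [172.9, -0.1, -5.4]
wrist_force: [-0.2, 0.8, -0.3]
opening: 0.0387
110 220 424 stripe 311 356 deg 6.5
130 222 422 stripe 312 355 deg 6.6
150 223 420 stripe 312 355 deg 7.0
[ 1.72952897e+02 -1.23508583e-01 -5.37856101e+00] [ 0.48166369 -0.27822283  0.02549216]
time: 14.77
ee_pos: [0.4791, -0.261, 0.1483]
tcp_rot: [173.2, 0.6, -5.4]
wrist_force: [0.2, -0.0, 1.4]
opening: 0.0385
t 14.77 pos [ 0.4791 -0.261   0.1483] rot [173.21   0.58  -5.44] turn [0.118 0.01  0.005] shift [ 1.97 -1.3  -5.17]
```

```bash
python3 -m pendant '[[[0.6,0,-1.5,0.06,0.005,0,100],[0.7,0,-2,0.058,0.005,0,100],[0.7,-1,-1.5,0,0,0,100],[0,0,0,0,0,0,100],[0,0,0,0,0,0,100]]]'
python3 - <<'E'
from h import *
im,K,P=cam("wrist"); save(im,"w_c2.png")
for t,z in [("vase",.044)]:
    for m in mask("wrist",t):
        px=m["pixels"]; c,a,s=axis(px,z,K,P); print(c.round(4),round(a,1),np.round(s,3))
        # where does the model vase outline fall for the planned pose
        for r in range(int(m["extent"][1]),int(m["extent"][3]),12):
            w=np.where(px[r])[0]
            if len(w): 
                g=im[r,w[0]:w[-1]].astype(int).sum(1); print(r,w[0],w[-1],"dark",(np.where(g<330)[0]+w[0])[[0,-1]] if (g<330).any() else None)
cr=np.array([.4839,-.2408]); th=np.radians(-5.7); Rc=np.array([[np.cos(th),-np.sin(th)],[np.sin(th),np.cos(th)]])
V=lambda x,y,z: np.r_[cr+Rc@[x,y],z]
for y0 in (-.0335,): 
    for x in (-.075,-.048,.048,.075):
        print(x,proj([V(x,y0-.036,.044),V(x,y0+.036,.044),V(x,y0,.08)],K,P).round(1).tolist())
print(proj([V(x,y,.056) for x,y in [(-.087,-.079),(.087,-.079),(.087,.079),(-.087,.079)]],K,P).round(1).tolist())
o=bot.get_obs();print(o["ee_pos"],o["tcp_rot"])
for m in bot.mark_of("wrist","jar")[:2]: print(m, ray(m["uv"],0,K,P))
E
```

```text
time: 15.18
ee_pos: [0.503, -0.2493, 0.2126]
tcp_rot: [180.0, -0.8, -5.3]
wrist_force: [-0.7, 0.1, -0.8]
opening: 0.0854
vase 0.57 [311. 122. 389. 288.]
[ 0.4734 -0.275   0.044 ] -2.2 [0.071 0.172]
122 359 375 dark None
134 315 390 dark [349 361]
146 315 390 dark [349 360]
158 326 381 dark [326 360]
170 336 368 dark [348 357]
182 337 365 dark [348 355]
194 337 364 dark [348 355]
206 337 364 dark [348 354]
218 337 363 dark [348 354]
230 335 363 dark [347 354]
242 318 378 dark [346 377]
254 316 384 dark [346 355]
266 315 383 dark [345 356]
278 318 380 dark [345 356]
-0.075 [[383.7, 272.1], [315.4, 271.7], [352.5, 289.8]]
-0.048 [[385.1, 248.4], [315.4, 247.9], [353.4, 263.7]]
0.048 [[390.8, 155.2], [315.5, 154.7], [357.0, 160.2]]
0.075 [[392.6, 126.2], [315.5, 125.7], [358.1, 127.6]]
[[394.4, 288.3], [406.9, 112.9], [229.0, 111.8], [240.7, 287.3]]
[ 0.50255356 -0.24913653  0.21173809] [-179.99713118   -0.69993793   -5.34560848]
{'uv': [143.1, 251.6], 'confidence': 0.84} [ 0.43179251 -0.02737527  0.        ]
```

Measured outline matches the planned vase pose within about 1 px. The stripe is within about 3° of up. Next, the jar.

```bash
python3 -m pendant '[[[0,-1,0,0,0.012,-0.09,100],[0,-2,0,0,0,-0.09,100],[-1,-3.4,0.5,0,0,0,100],[-1,-3.4,0.5,0,0,0,100],[-1,-3.4,0.5,0,0,0,100]]]'
python3 -m pendant '[[[-1,-3.4,1,0,0,0,100],[-0.8,-3.4,1,0,0,0,100],[0,-2,0,0,0,0,100],[0,0,0,0,0,0,100],[0,0,0,0,0,0,100]]]'
python3 - <<'E'
from h import *
im,K,P=cam("wrist"); save(im,"w_jar.png"); go(.432,-.027,.15,5)
for m in bot.mark_of("wrist","jar")[:2]: print(m, ray(m["uv"],0,K,P))
for m in mask("wrist","jar"): 
    px=m["pixels"]; np.save("jm.npy",px)
g=cv2.medianBlur(cv2.cvtColor(im,cv2.COLOR_RGB2GRAY),3)
print("pred knob",proj([[.432,-.027,.108],[.432,-.027,.08],[.432,-.013,.108]],K,P).round(1).tolist())
c=cv2.HoughCircles(g,cv2.HOUGH_GRADIENT,1,8,param1=80,param2=14,minRadius=15,maxRadius=70)
if c is not None:
    for u,v,r in c[0][:10]:
        if abs(u-320)<150: print(u,v,r,ray((u,v),.108,K,P).round(4),ray((u,v),.08,K,P).round(4))
E
```

```text
time: 15.75
ee_pos: [0.4615, -0.121, 0.1878]
tcp_rot: [179.9, -0.9, 5.1]
wrist_force: [1.2, -0.2, 0.1]
opening: 0.0856
time: 16.17
ee_pos: [0.4273, -0.0273, 0.1598]
tcp_rot: [179.9, -0.4, 5.3]
wrist_force: [-0.4, 0.2, 0.1]
opening: 0.0851
t 16.22 pos [ 0.4274 -0.0276  0.1598] rot [179.95  -0.39   5.3 ] turn [ 0.001 -0.007  0.005] shift [ 0.46 -0.02  0.98]
{'uv': [326.3, 175.6], 'confidence': 0.96} [ 0.4364456  -0.02780975  0.        ]
jar 0.65 [285. 145. 366. 238.]
pred knob [[326.2, 215.4], [325.8, 203.2], [304.0, 213.4]]
234.5 23.5 43.1 [0.5354 0.0326 0.108 ] [0.5412 0.04   0.08  ]
326.5 203.5 36.9 [ 0.4398 -0.0264  0.108 ] [ 0.4318 -0.0275  0.08  ]
321.5 196.5 44.4 [ 0.4439 -0.0229  0.108 ] [ 0.4366 -0.0235  0.08  ]
239.5 11.5 49.2 [0.5414 0.03   0.108 ] [0.5481 0.0371 0.08  ]
329.5 194.5 47.4 [ 0.4457 -0.0277  0.108 ] [ 0.4386 -0.029   0.08  ]
248.5 7.5 64.8 [0.5438 0.0253 0.108 ] [0.5508 0.0317 0.08  ]
323.5 184.5 35.2 [ 0.4516 -0.0234  0.108 ] [ 0.4454 -0.0241  0.08  ]
214.5 11.5 66.0 [0.5402 0.0433 0.108 ] [0.5467 0.0523 0.08  ]
313.5 196.5 51.4 [ 0.4435 -0.018   0.108 ] [ 0.4361 -0.0179  0.08  ]
```

```bash
cat >> h.py <<'E'
def cyl(x,y,z0=0.):
    t=np.linspace(0,2*np.pi,60); f=lambda r,z: np.c_[x+r*np.cos(t),y+r*np.sin(t),0*t+z+z0]
    return np.vstack([f(.032,0),f(.032,.08),f(.014,.108)])
def cad(x,y,a,z0=0.):
    a=np.radians(a); c,s=np.cos(a),np.sin(a)
    L=[(i*.044,j*.032,z) for i in(-1,1) for j in(-1,1) for z in(0,.08)]+[(i*.023,j*.011,.108) for i in(-1,1) for j in(-1,1)]
    return np.array([(x+c*u-s*v,y+s*u+c*v,z+z0) for u,v,z in L])
def fit(model,px,p0,K,P):
    from scipy.optimize import minimize
    def cost(p):
        q=proj(model(*p),K,P); 
        h=cv2.convexHull(q.astype(np.float32)); im=np.zeros(px.shape,np.uint8); cv2.fillConvexPoly(im,np.round(h*16).astype(np.int32),1,cv2.LINE_8,4)
        return 1-(px&(im>0)).sum()/(px|(im>0)).sum()
    p0=np.array(p0,float); st=np.array([.008,.008,8])[:len(p0)]
    r=minimize(cost,p0,method="Nelder-Mead",options=dict(initial_simplex=np.vstack([p0]+[p0+np.eye(len(p0))[i]*st[i] for i in range(len(p0))]),maxiter=200))
    print("fit",r.x.round(4),"1-IoU",round(r.fun,3)); return r.x
E
python3 - <<'E'
from h import *
o=bot.get_obs(); T=np.eye(4);T[:3,:3]=R.from_euler('xyz',o["tcp_rot"],degrees=True).as_matrix();T[:3,3]=o["ee_pos"]
c=bot.get_calibration("wrist");P=T@np.array(c["T_tool_cam"]);K=np.array(c["intrinsics"])
px=np.load("jm.npy"); x,y=fit(cyl,px,[.434,-.027],K,P)
q=proj(cyl(x,y),K,P); print(q.min(0),q.max(0)); go(x,y,.084,5)
E
```

```text
fit [ 0.4334 -0.0259] 1-IoU 0.138
[277.51329109 145.47149713] [367.39148026 243.94889944]
t 16.32 pos [ 0.4283 -0.0285  0.1605] rot [179.93  -0.45   5.19] turn [ 0.001 -0.008  0.003] shift [ 0.53 -0.22  7.65]
```

```bash
python3 -m pendant '[[[0.55,-0.1,1,0,-0.008,0,80],[0,0,2.5,0,0,0,60],[0,0,2.2,0,0,0,60],[0,0,1.3,0,0,0,60],[0,0,0,0,0,0,60]]]'
python3 - <<'E'
from h import *
go(.434,-.027,.084,5)
E
```

```text
time: 16.73
ee_pos: [0.4372, -0.0313, 0.0861]
tcp_rot: [179.9, -0.0, 4.8]
wrist_force: [-1.0, -0.2, -0.1]
opening: 0.0512
t 16.73 pos [ 0.4372 -0.0313  0.0861] rot [ 1.7987e+02 -2.0000e-02  4.7800e+00] turn [ 0.002 -0.    -0.004] shift [-0.28 -0.45  0.21]
```

```bash
python3 -m pendant '[[[-0.3,-0.45,0.1,0,0,0,45],[0,0,0,0,0,0,0],[0,0,0,0,0,0,0],[0,0,0,0,0,0,0],[0,0,0,0,0,0,0]]]' 40
python3 -m pendant '[[[0,0,0,0,0,0,0],[0,0,0,0,0,0,0]]]'
python3 - <<'E'
from h import *
go(.434,-.027,.084,5)
E
python3 -m pendant '[[[0,0,-1,0,0,0,0],[0,0,-2,0,0,0,0],[0,0,-2.5,0,0,0,0],[0,0,-2,0,0,0,0],[0,0,0,0,0,0,0]]]'
python3 - <<'E'
from h import *
cr=np.array([.4839,-.2408]); th=np.radians(-5.7); Rc=np.array([[np.cos(th),-np.sin(th)],[np.sin(th),np.cos(th)]])
print("jar",cr+Rc@[-.045,.0375],"caddy",cr+Rc@[.0325,.0375])
x,y=cr+Rc@[-.045,.0375]; go(x,y,.16,5)
E
```

```text
time: 17.15
ee_pos: [0.434, -0.0282, 0.0847]
tcp_rot: [179.9, 0.1, 4.6]
wrist_force: [-0.2, -0.5, -5.5]
opening: 0.0263
time: 17.32
ee_pos: [0.4341, -0.0282, 0.0849]
tcp_rot: [179.9, 0.1, 4.6]
wrist_force: [-0.6, 0.4, -4.6]
opening: 0.0265
t 17.32 pos [ 0.4341 -0.0282  0.0849] rot [1.7987e+02 1.3000e-01 4.6100e+00] turn [ 0.002  0.002 -0.007] shift [ 0.   -0.12  0.09]
time: 17.73
ee_pos: [0.433, -0.0278, 0.1643]
tcp_rot: [179.9, 0.3, 4.6]
wrist_force: [0.8, 0.1, -3.4]
opening: 0.0268
jar [ 0.44284699 -0.19901603] caddy [ 0.5199638  -0.20671331]
t 17.73 pos [ 0.433  -0.0278  0.1643] rot [179.89   0.27   4.63] turn [ 0.002  0.005 -0.007] shift [-0.51 17.14  0.43]
```

```bash
python3 -m pendant '[[[0,2,0,0,0,0,0],[-0.1,3.2,0,0,0,0,0],[-0.1,3.2,0,0,0,0,0],[-0.1,3.2,0,0,0,0,0],[-0.1,3.2,0,0,0,0,0]]]'
python3 -m pendant '[[[0,2,0,0,0,0,0],[0,0,0,0,0,0,0],[0,0,0,0,0,0,0]]]'
python3 - <<'E'
from h import *
im,K,P=cam("wrist"); o=bot.get_obs()
for m in mask("wrist","jar")[:2]: 
    x,y=fit(lambda x,y:cyl(x,y,o["ee_pos"][2]-.0847),m["pixels"],o["ee_pos"][:2],K,P); q=proj(cyl(x,y,o["ee_pos"][2]-.0847),K,P); print(q.min(0),q.max(0))
    print("offset world",np.array([x,y])-o["ee_pos"][:2])
print(o["torque"]);go(.4428,-.199,.0945,5)
save(im,"w_jarin.png")
E
```

```text
time: 18.15
ee_pos: [0.4425, -0.1759, 0.1653]
tcp_rot: [180.0, -0.0, 5.2]
wrist_force: [0.3, -0.6, -4.5]
opening: 0.0268
time: 18.4
ee_pos: [0.4435, -0.2023, 0.1629]
tcp_rot: [179.9, 0.1, 4.9]
wrist_force: [-0.8, 1.2, -4.7]
opening: 0.0268
[0.01766351 0.00850592 0.0137099 ]
t 18.5 pos [ 0.4436 -0.2013  0.1631] rot [1.7991e+02 9.0000e-02 4.9500e+00] turn [ 0.002  0.002 -0.001] shift [-0.06 -0.23  6.86]
```

View pics/w_jarin.png

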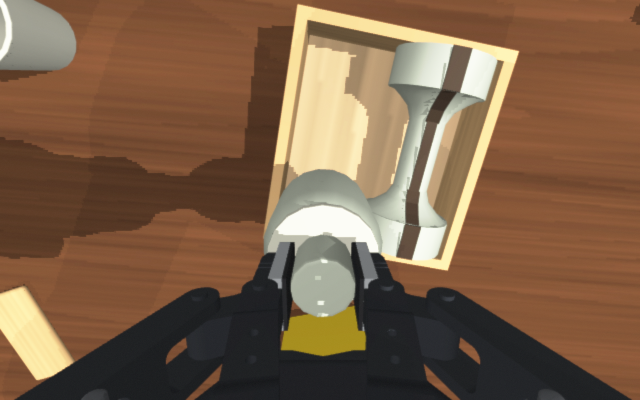

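The vase lies along the crate with its stripe on top (columns 400–475). The jar hangs upright from its knob at (324,276), its near rim at row 317 where it should be for a grip centred within about 1 mm. Lowering.

```bash
python3 -m pendant '[[[0,-0.23,0.8,0,0,0,0],[0,0,0.8,0,0,0,0],[0,0,0.5,0,0,0,0],[0,0,0,0,0,0,0]]]'
python3 - <<'E'
from h import *
go(.4432,-.199,.0927,5)
E
```

```text
time: 18.83
ee_pos: [0.4434, -0.1956, 0.1395]
tcp_rot: [180.0, 0.1, 5.2]
wrist_force: [-0.2, 0.2, -5.4]
opening: 0.0264
t 18.83 pos [ 0.4434 -0.1956  0.1395] rot [1.7995e+02 9.0000e-02 5.1900e+00] turn [0.001 0.002 0.003] shift [-0.05  0.33  4.68]
```

```bash
python3 -m pendant '[[[0,0.3,-0.3,0,0,0,0],[0,0,0,0,0,0,0],[0,0,0,0,0,0,0]]]'
python3 - <<'E'
from h import *
go(.4432,-.199,.0927,5)
E
```

```text
time: 19.08
ee_pos: [0.4436, -0.1976, 0.1423]
tcp_rot: [180.0, 0.1, 5.3]
wrist_force: [-0.7, 0.0, -5.6]
opening: 0.027
t 19.08 pos [ 0.4436 -0.1976  0.1423] rot [1.7998e+02 1.3000e-01 5.3100e+00] turn [0.    0.002 0.005] shift [-0.05  0.13  4.96]
```

```bash
python3 -m pendant '[[[0,0.12,0.6,0,0,0,0],[0,0,1,0,0,0,0],[0,0,1,0,0,0,0],[0,0,0.5,0,0,0,0],[0,0,0,0,0,0,0]]]'
python3 - <<'E'
from h import *
go(.4432,-.199,.0927,5)
E
```

```text
time: 19.5
ee_pos: [0.444, -0.1993, 0.1085]
tcp_rot: [179.9, 0.1, 5.3]
wrist_force: [-0.2, 0.1, -5.7]
opening: 0.0264
t 19.5 pos [ 0.444  -0.1993  0.1085] rot [1.7994e+02 7.0000e-02 5.2900e+00] turn [0.001 0.001 0.005] shift [-0.07 -0.04  1.58]
```

```bash
python3 -m pendant '[[[-0.07,0,0.5,0,0,0,0],[0,0,0.5,0,0,0,0],[0,0,0.3,0,0,0,0],[0,0,0.1,0,0,0,0],[0,0,0,0,0,0,0]]]'
python3 -m pendant '[[[0,0,0.2,0,0,0,0],[0,0,0.2,0,0,0,0]]]'
python3 - <<'E'
from h import *
go(.4432,-.199,.0927,5)
E
```

```text
time: 19.92
ee_pos: [0.4434, -0.1994, 0.0926]
tcp_rot: [179.9, 0.0, 5.3]
wrist_force: [0.1, 0.5, -4.9]
opening: 0.0267
time: 20.08
ee_pos: [0.4446, -0.1997, 0.0922]
tcp_rot: [179.9, -0.2, 5.3]
wrist_force: [-7.0, 3.6, 16.5]
opening: 0.0267
t 20.08 pos [ 0.4446 -0.1997  0.0922] rot [179.85  -0.2    5.29] turn [ 0.003 -0.003  0.005] shift [-0.13 -0.08 -0.05]
```

```bash
python3 -m pendant '[[[0,0,-0.05,0,0,0,55],[0,0,0,0,0,0,55],[0,0,0,0,0,0,55],[0,0,0,0,0,0,55],[0,0,-0.5,0,0,0,55]]]'
python3 -m pendant '[[[0,0,-1.5,0,0,0,60],[0,0,-2.5,0,0,0,60],[0,0,-2.5,0,0,0,60],[0,0,-2,0,0,0,60],[0,0,0,0,0,-0.1,60]]]'
python3 -m pendant '[[[0,0,0,0,0,-0.11,80],[0,0,0,0,0,-0.11,100],[0,0,0,0,0,-0.11,100],[0,0,0,0,0,-0.11,100],[0,0,0,0,0,-0.11,100]]]'
python3 - <<'E'
from h import *
go(.61,-.01,.19,45)
im,K,P=cam("top")
for m in mask("top","caddy")[:4]:
    if m["extent"][0]>340 and m["extent"][1]<200 and m["extent"][2]<420: fit(cad,m["pixels"],[.64,0,50],K,P)
E
```

```text
time: 20.5
ee_pos: [0.4456, -0.2002, 0.1004]
tcp_rot: [179.7, -0.4, 5.3]
wrist_force: [0.2, -0.3, -0.1]
opening: 0.0469
time: 20.92
ee_pos: [0.4439, -0.1995, 0.1897]
tcp_rot: [179.7, -0.3, 10.9]
wrist_force: [0.2, -0.5, 0.5]
opening: 0.0512
time: 21.33
ee_pos: [0.445, -0.2001, 0.194]
tcp_rot: [179.4, -0.2, 44.0]
wrist_force: [-0.0, 0.2, -0.2]
opening: 0.0853
t 21.33 pos [ 0.445  -0.2001  0.194 ] rot [ 1.7938e+02 -1.7000e-01  4.3960e+01] turn [ 0.011 -0.003 -0.018] shift [25.11 -1.77  0.4 ]
caddy 0.84 [211. 150. 256. 197.]
caddy 0.8 [355. 132. 399. 175.]
caddy 0.62 [449. 294. 497. 330.]
caddy 0.53 [117. 173. 181. 218.]
fit [ 6.58400e-01 -5.40000e-03  3.92886e+01] 1-IoU 0.161
```

```bash
python3 -m pendant '[[[2,-0.3,0,0.011,0,0,100],[4,-0.3,0,0,0,0,100],[4,-0.3,0,0,0,0,100],[4,-0.3,0,0,0,0,100],[4,-0.3,0,0,0,0,100]]]'
python3 -m pendant '[[[3.5,-0.3,0,0,0,0,100],[2.5,0,0,0,0,0,100],[0,0,0,0,0,0,100],[0,0,0,0,0,0,100],[0,0,0,0,0,0,100]]]'
python3 - <<'E'
from h import *
im,K,P=cam("wrist"); save(im,"w_cad.png"); 
for m in bot.mark_of("wrist","caddy")[:3]: print(m, ray(m["uv"],0,K,P))
for m in mask("wrist","caddy")[:3]:
    for a in (40,-50): x,y,a=fit(cad,m["pixels"],[.645,0,a],K,P); 
    np.save("cm.npy",m["pixels"])
go(.65,0,.19,45)
E
```

```text
time: 21.85
ee_pos: [0.567, -0.0667, 0.1967]
tcp_rot: [179.9, -0.2, 41.8]
wrist_force: [0.8, -0.1, 0.3]
opening: 0.0853
time: 22.27
ee_pos: [0.6155, -0.0152, 0.1944]
tcp_rot: [180.0, -0.1, 41.0]
wrist_force: [-0.2, -0.3, 0.0]
opening: 0.0852
{'uv': [342.8, 141.0], 'confidence': 0.56} [ 0.65684491 -0.0035949   0.        ]
caddy 0.82 [306.  90. 396. 204.]
fit [ 6.58300e-01 -3.60000e-03  3.67495e+01] 1-IoU 0.079
fit [ 6.58700e-01 -3.70000e-03  3.51902e+01] 1-IoU 0.08
t 22.42 pos [ 0.6151 -0.0162  0.195 ] rot [ 1.7995e+02 -1.4000e-01  4.0980e+01] turn [ 0.001 -0.002 -0.07 ] shift [3.62 1.32 0.5 ]
```

```bash
python3 -m pendant '[[[2,0.8,0,0,0,0.07,90],[2.2,0.8,0.5,0,0,0,80],[0,0,2,0,0,0,80],[0,0,1.5,0,0,0,80],[0,0,0,0,0,0,80]]]'
python3 -m pendant '[[[0,0,0,0,0,0,80],[0,0,0,0,0,0,80]]]'
python3 - <<'E'
from h import *
im,K,P=cam("wrist"); save(im,"w_cad2.png"); x,y,a=.6585,-.0036,36.5
for m in mask("wrist","caddy")[:2]:
    x,y,a=fit(cad,m["pixels"],[.6585,-.0036,36.5],K,P); q=proj(cad(x,y,a),K,P); print(q.min(0),q.max(0))
go(x,y,.085,a)
E
```

```text
time: 22.83
ee_pos: [0.6582, -0.007, 0.1578]
tcp_rot: [179.8, -0.4, 36.2]
wrist_force: [-1.0, 0.7, -0.7]
opening: 0.0688
time: 23.0
ee_pos: [0.6572, -0.0086, 0.1587]
tcp_rot: [179.8, -0.3, 36.0]
wrist_force: [-0.7, 0.2, -0.4]
opening: 0.0684
caddy 0.92 [275. 137. 366. 259.]
fit [ 6.60700e-01 -3.20000e-03  3.81558e+01] 1-IoU 0.119
[272.05858475 131.40870674] [367.4479099  261.95169316]
t 23.1 pos [ 0.6576 -0.0084  0.1595] rot [179.73  -0.4   36.03] turn [ 0.005 -0.007 -0.037] shift [ 0.56 -0.21  7.45]
```

```bash
python3 -m pendant '[[[0.5,-0.2,1,0.005,-0.005,-0.025,70],[0,0,2.5,0,0,0,60],[0,0,2.2,0,0,0,50],[0,0,1.3,0,0,0,50],[0,0,0,0,0,0,50]]]'
python3 - <<'E'
from h import *
go(.6597,-.0034,.084,37.5)
E
```

```text
time: 23.52
ee_pos: [0.6632, -0.0029, 0.0907]
tcp_rot: [179.8, -0.5, 37.8]
wrist_force: [-0.3, -0.2, -0.8]
opening: 0.0427
t 23.52 pos [ 0.6632 -0.0029  0.0907] rot [179.77  -0.46  37.82] turn [ 0.004 -0.008  0.006] shift [-0.31 -0.17  0.67]
```

```bash
python3 -m pendant '[[[-0.3,-0.15,0.5,0,-0.008,0,50],[0,0,0,0,0,0,0],[0,0,0,0,0,0,0],[0,0,0,0,0,0,0],[0,0,0,0,0,0,0]]]' 40
python3 -m pendant '[[[0,0,0,0,0,0,0],[0,0,0,0,0,0,0]]]'
python3 - <<'E'
from h import *
go(.6597,-.0034,.084,37.5)
E
python3 -m pendant '[[[0,0,-1,0,0,0,0],[0,0,-2,0,0,0,0],[0,0,-2.5,0,0,0,0],[0,0,-3,0,0,0,0],[0,0,0,0,0,0,0]]]'
python3 - <<'E'
from h import *
im,K,P=cam("wrist"); o=bot.get_obs(); print(o["opening"],o["torque"])
go(.53,-.15,.18,-5.7)
E
```

```text
time: 23.93
ee_pos: [0.6602, -0.003, 0.0866]
tcp_rot: [179.8, 0.0, 38.0]
wrist_force: [0.2, 0.2, -6.5]
opening: 0.0215
time: 24.1
ee_pos: [0.6599, -0.003, 0.0863]
tcp_rot: [179.8, 0.1, 38.0]
wrist_force: [0.4, 0.6, -6.4]
opening: 0.0213
t 24.1 pos [ 0.6599 -0.003   0.0863] rot [1.798e+02 7.000e-02 3.797e+01] turn [0.004 0.001 0.008] shift [-0.04  0.02  0.23]
time: 24.52
ee_pos: [0.6577, -0.0027, 0.1739]
tcp_rot: [-180.0, 0.3, 38.0]
wrist_force: [2.2, 1.0, -3.5]
opening: 0.0212
0.021347829945691763 [ 0.08669487 -0.10782403 -0.00157953]
t 24.57 pos [ 0.6574 -0.0027  0.1708] rot [-179.89    0.46   37.97] turn [0.001 0.008 0.762] shift [-11.21  15.93  -0.92]
```

```bash
python3 -m pendant '[[[-1.5,0.3,-1,0,0.008,0,0],[-3.2,0.6,-1,0,0,0,0],[-3.2,0.6,0,0,0,0,0],[-3.2,0.6,0,0,0,0,0],[-3.2,0.6,0,0,0,0,0]]]'
python3 -m pendant '[[[-2.5,0.5,0,0,0,0,0],[0,0,0,0,0,0.11,0],[0,0,0,0,0,0.11,0],[0,0,0,0,0,0.11,0],[0,0,0,0,0,0.11,0]]]'
python3 -m pendant '[[[0,0,0,0,0,0.11,0],[0,0,0,0,0,0.11,0],[0,0,0,0,0,0.08,0],[0,0,0,0,0,0,0],[0,0,0,0,0,0,0]]]'
python3 - <<'E'
from h import *
im,K,P=cam("wrist"); save(im,"w_cad3.png"); o=bot.get_obs(); z0=o["ee_pos"][2]-.0863
for m in mask("wrist","caddy")[:2]:
    x,y,a=fit(lambda x,y,a:cad(x,y,a,z0),m["pixels"],[*o["ee_pos"][:2],-5.7],K,P)
    print("off tool",R.from_euler('xyz',o["tcp_rot"],degrees=True).inv().apply(np.r_[x,y,0]-np.r_[o["ee_pos"][:2],0])*1000, a-o["tcp_rot"][2])
im,K,P=cam("top")
for m in mask("top","jar")[:2]: fit(lambda x,y:cyl(x,y,.008),m["pixels"],[.444,-.199],K,P)
go(.52,-.2067,.18,-5.7)
E
```

```text
time: 24.98
ee_pos: [0.5605, -0.1103, 0.1839]
tcp_rot: [-179.6, 0.2, 38.4]
wrist_force: [-0.4, -0.4, -6.2]
opening: 0.021
time: 25.4
ee_pos: [0.5356, -0.1359, 0.1779]
tcp_rot: [-179.6, 0.8, 12.1]
wrist_force: [-1.0, -0.1, -6.0]
opening: 0.0212
time: 25.82
ee_pos: [0.5329, -0.1358, 0.171]
tcp_rot: [-179.8, 1.3, -6.3]
wrist_force: [-0.9, -1.1, -6.4]
opening: 0.0208
caddy 0.75 [258. 152. 388. 332.]
caddy 0.55 [424. 373. 450. 397.]
fit [ 0.5295 -0.1355 -0.1905] 1-IoU 0.328
off tool [-3.36271023  0.05906972  0.07862371] 6.072710161212279
fit [ 0.5328 -0.1358 -5.7   ] 1-IoU 1.0
off tool [0. 0. 0.] 0.5631660343230109
jar 0.61 [446. 231. 473. 251.]
fit [ 0.4398 -0.1973] 1-IoU 0.255
t 26.02 pos [ 0.5332 -0.1359  0.1719] rot [-179.82    1.27   -6.3 ] turn [-0.003  0.022 -0.01 ] shift [-0.61  7.18 -0.81]
```

```bash
python3 -m pendant '[[[0,0,0,0,0.022,0,0],[0,0,0,0,0,0,0]]]'
python3 - <<'E'
from h import *
im,K,P=cam("wrist"); save(im,"w_cad4.png"); o=bot.get_obs(); z0=o["ee_pos"][2]-.0863; print(o["tcp_rot"])
m=mask("wrist","caddy")[0]; px=m["pixels"]; w=o["tcp_rot"][2]; x0,y0=o["ee_pos"][:2]; c=np.cos(np.radians(w)); s=np.sin(np.radians(w))
for e in (-.004,0,.004):
    q=proj(cad(x0+e*c,y0+e*s,w,z0),K,P); print(e,q.min(0).round(1),q.max(0).round(1),"knob",q[8:].round(1).tolist())
# brightness profile down the centre column of the caddy
g=im[:,300:350].astype(int).mean((1,2)); print([(r,int(g[r])) for r in range(120,340,4)])
im,K,P=cam("scene"); m=mask("scene","jar")
for q in m[:2]: fit(lambda x,y:cyl(x,y,.008),q["pixels"],[.444,-.199],K,P)
E
```

```text
time: 26.18
ee_pos: [0.5335, -0.1358, 0.1717]
tcp_rot: [-179.8, -0.1, -6.2]
wrist_force: [0.1, -0.4, -5.6]
opening: 0.0215
[-1.79815158e+02 -4.24982543e-02 -6.18481807e+00]
caddy 0.86 [258. 154. 389. 332.]
-0.004 [257.8 151.1] [396.1 336.2] knob [[352.0, 336.2], [301.6, 336.0], [354.9, 238.0], [299.6, 237.9]]
0 [257.4 145.3] [396.6 328.3] knob [[352.3, 328.3], [301.5, 328.2], [355.2, 228.6], [299.4, 228.5]]
0.004 [256.9 139.5] [397.1 321.6] knob [[352.5, 320.4], [301.3, 320.2], [355.5, 219.0], [299.2, 218.9]]
[(120, 82), (124, 80), (128, 80), (132, 80), (136, 74), (140, 68), (144, 66), (148, 67), (152, 124), (156, 129), (160, 131), (164, 132), (168, 154), (172, 233), (176, 240), (180, 157), (184, 248), (188, 248), (192, 248), (196, 248), (200, 248), (204, 248), (208, 248), (212, 248), (216, 226), (220, 140), (224, 139), (228, 140), (232, 140), (236, 211), (240, 233), (244, 236), (248, 235), (252, 234), (256, 234), (260, 219), (264, 175), (268, 159), (272, 160), (276, 157), (280, 157), (284, 157), (288, 158), (292, 156), (296, 160), (300, 162), (304, 156), (308, 156), (312, 157), (316, 162), (320, 171), (324, 176), (328, 172), (332, 97), (336, 94)]
jar 0.72 [203. 263. 237. 294.]
fit [ 0.444 -0.199] 1-IoU 0.129
```

View pics/w_cad4.png

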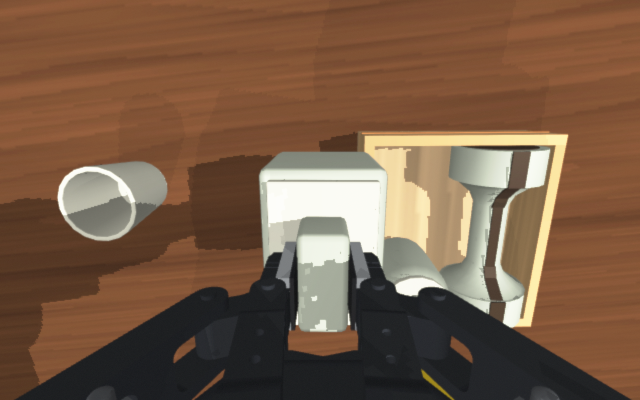

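The caddy hangs square to the crate (columns 262–385), the jar stands at the near end, and the vase lies on the right with its stripe up. The knob edges, at rows 331 and 235, put the caddy about 2 mm behind the TCP.

```bash
python3 -m pendant '[[[0,0,-0.8,0,0,0,0],[0,1.5,-0.8,0,0,-0.008,0],[-0.2,2.3,0,0,0,0,0],[-0.2,2.2,0,0,0,0,0],[0,0,0,0,0,0,0]]]'
python3 -m pendant '[[[0,0,0,0,0,0,0],[0,0,0,0,0,0,0]]]'
python3 - <<'E'
from h import *
go(.5230,-.2073,.0943,-5.7)
E
```

```text
time: 26.8
ee_pos: [0.5237, -0.1961, 0.1907]
tcp_rot: [-179.8, -0.1, -5.5]
wrist_force: [-0.2, 0.2, -6.4]
opening: 0.0212
time: 26.97
ee_pos: [0.5238, -0.1971, 0.1917]
tcp_rot: [-179.8, -0.1, -5.6]
wrist_force: [-0.3, 0.1, -5.4]
opening: 0.0213
t 26.97 pos [ 0.5238 -0.1971  0.1917] rot [-1.7984e+02 -9.0000e-02 -5.6000e+00] turn [-0.003 -0.002  0.002] shift [0.02 1.03 9.74]
```

```bash
python3 -m pendant '[[[0,0.6,0.5,0,0,0,0],[0,0.4,0.8,0,0,0,0],[0,0,0.8,0,0,0,0],[0,0,0,0,0,0,0],[0,0,0,0,0,0,0]]]'
python3 - <<'E'
from h import *
im,K,P=cam("wrist"); o=bot.get_obs(); go(.5230,-.2073,.0943,-5.7)
im,K,P=cam("wrist"); save(im,"w_cad5.png")
for m in mask("wrist","jar")[:2]: fit(lambda x,y:cyl(x,y,.008),m["pixels"],[.444,-.199],K,P)
E
```

```text
time: 27.38
ee_pos: [0.5231, -0.2062, 0.1683]
tcp_rot: [-179.8, -0.1, -5.5]
wrist_force: [-0.6, -0.5, -6.1]
opening: 0.0212
t 27.43 pos [ 0.523  -0.2061  0.1681] rot [-1.798e+02 -4.000e-02 -5.470e+00] turn [-0.004 -0.001  0.004] shift [0.01 0.12 7.38]
jar 0.86 [309. 324. 350. 347.]
fit [ 0.4425 -0.199 ] 1-IoU 0.941
```

Aligned. Lower in steps, watching the force.

```bash
python3 -m pendant '[[[0,0.1,0.6,0,0,0.004,0],[0,0,0.6,0,0,0,0],[0,0,0.5,0,0,0,0],[0,0,0,0,0,0,0]]]'
python3 - <<'E'
from h import *
go(.5230,-.2073,.0943,-5.7)
E
```

```text
time: 27.87
ee_pos: [0.5238, -0.2071, 0.1511]
tcp_rot: [-179.8, -0.2, -5.7]
wrist_force: [-0.6, 0.1, -6.8]
opening: 0.0213
t 27.87 pos [ 0.5238 -0.2071  0.1511] rot [-179.84   -0.19   -5.7 ] turn [-0.003 -0.003  0.   ] shift [-0.07  0.03  5.68]
```

```bash
python3 -m pendant '[[[-0.07,0,0.5,0,-0.003,0,0],[0,0,0.6,0,0,0,0],[0,0,0.5,0,0,0,0],[0,0,0,0,0,0,0]]]'
python3 - <<'E'
from h import *
go(.5230,-.2073,.0943,-5.7)
E
```

```text
time: 28.2
ee_pos: [0.5245, -0.21, 0.1411]
tcp_rot: [179.7, -0.6, -5.8]
wrist_force: [1.3, 0.3, -6.8]
opening: 0.0215
t 28.2 pos [ 0.5245 -0.21    0.1411] rot [179.72  -0.57  -5.79] turn [ 0.005 -0.01  -0.002] shift [-0.18 -0.26  4.68]
```

```bash
python3 -m pendant '[[[-0.1,-0.2,-0.8,0.005,-0.01,0,0],[0,0,0,0,0,0,0],[0,0,0,0,0,0,0]]]'
python3 - <<'E'
from h import *
im,K,P=cam("wrist"); o=bot.get_obs(); go(.5230,-.2073,.0943,-5.7); save(im,"w_cad6.png")
m=mask("wrist","caddy")[0]; w=o["tcp_rot"][2]; x0,y0=o["ee_pos"][:2]; c=np.cos(np.radians(w)); s=np.sin(np.radians(w)); z0=o["ee_pos"][2]-.0863
for e in (-.004,-.002,0):
    q=proj(cad(x0+e*c,y0+e*s,w,z0),K,P); print(e,q.min(0).round(1),q.max(0).round(1),q[8:].round(1).tolist())
g=im[:,310:340].astype(int).mean((1,2)); print([(r,int(g[r])) for r in list(range(140,160,2))+list(range(214,244,2))+list(range(318,340,2))])
for r in (300,310): 
    print(r,im[r,285:375:3].astype(int).mean(1).astype(int).tolist())
# crate rim far/left edges in this picture: predicted against what shows
th=np.radians(-5.7); Rc=np.array([[np.cos(th),-np.sin(th)],[np.sin(th),np.cos(th)]])
V=lambda x,y,z: np.r_[np.array([.4839,-.2408])+Rc@[x,y],z]
print("outer",proj([V(x,y,.056) for x,y in [(.087,-.079),(.087,.079),(-.087,.079)]],K,P).round(1).tolist(),"inner",proj([V(x,y,.056) for x,y in [(.079,-.071),(.079,.071)]],K,P).round(1).tolist())
for c0 in (400,): 
    col=im[40:200:2,c0]; print("col",c0,[(40+2*i,*map(int,p)) for i,p in enumerate(col)][:60:1])
E
```

```text
time: 28.45
ee_pos: [0.5237, -0.2081, 0.1491]
tcp_rot: [180.0, -0.0, -5.8]
wrist_force: [0.1, 0.3, -6.8]
opening: 0.0212
t 28.5 pos [ 0.5237 -0.2081  0.1492] rot [ 1.7999e+02 -5.0000e-02 -5.8100e+00] turn [ 0.    -0.001 -0.002] shift [-0.08 -0.07  5.49]
caddy 0.89 [252. 152. 387. 334.]
-0.004 [257.5 150.9] [395.9 336.1] [[352.1, 336.1], [301.7, 336.0], [355.0, 237.9], [299.7, 237.9]]
-0.002 [257.3 148. ] [396.2 332.1] [[352.2, 332.1], [301.6, 332.1], [355.1, 233.2], [299.6, 233.2]]
0 [257.1 145.1] [396.4 328.2] [[352.3, 328.2], [301.5, 328.2], [355.3, 228.4], [299.5, 228.4]]
[(140, 209), (142, 209), (144, 209), (146, 162), (148, 145), (150, 187), (152, 176), (154, 128), (156, 128), (158, 128), (214, 249), (216, 245), (218, 129), (220, 126), (222, 128), (224, 129), (226, 130), (228, 131), (230, 133), (232, 134), (234, 157), (236, 209), (238, 231), (240, 236), (242, 239), (318, 163), (320, 168), (322, 191), (324, 192), (326, 190), (328, 192), (330, 196), (332, 167), (334, 173), (336, 212), (338, 233)]
300 [32, 25, 41, 29, 42, 162, 165, 167, 165, 164, 166, 165, 165, 164, 164, 164, 164, 
[... 790 characters left out ...]
4), (92, 118, 76, 49), (94, 115, 72, 47), (96, 115, 72, 47), (98, 115, 73, 48), (100, 116, 74, 47), (102, 119, 76, 49), (104, 121, 79, 51), (106, 123, 79, 52), (108, 121, 76, 51), (110, 120, 77, 50), (112, 119, 78, 51), (114, 120, 76, 48), (116, 118, 77, 49), (118, 121, 76, 49), (120, 124, 79, 51), (122, 124, 79, 52), (124, 120, 77, 50), (126, 119, 77, 50), (128, 117, 77, 49), (130, 145, 108, 74), (132, 204, 141, 88), (134, 188, 151, 104), (136, 252, 231, 164), (138, 252, 231, 165), (140, 252, 231, 164), (142, 252, 231, 164), (144, 252, 230, 163), (146, 138, 110, 77), (148, 48, 39, 31), (150, 87, 81, 69), (152, 189, 197, 178), (154, 210, 218, 198), (156, 211, 219, 198), (158, 212, 219, 200)]
```

The held parts all appear about 1.5 mm to one side of the grip centre. That means the wrist camera is 1.5 mm off sideways, and the caddy's +y edge caught the rim. The image also shows 3 mm free at the far wall. New target: (0.5245, −0.2085).

```bash
python3 -m pendant '[[[0.1,0.06,0.4,0,0,0,0],[0,0,0.5,0,0,0,0],[0,0,0.3,0,0,0,0],[0,0,0,0,0,0,0]]]'
python3 - <<'E'
from h import *
go(.5245,-.2085,.0943,-5.7)
E
python3 -m pendant '[[[0,0,0.4,0,0,0,0],[0,0,0.4,0,0,0,0],[0,0,0,0,0,0,0]]]'
python3 - <<'E'
from h import *
go(.5245,-.2085,.0943,-5.7)
E
```

```text
time: 28.88
ee_pos: [0.5254, -0.2105, 0.141]
tcp_rot: [179.7, -0.4, -5.8]
wrist_force: [0.3, 0.5, -6.7]
opening: 0.0211
t 28.88 pos [ 0.5254 -0.2105  0.141 ] rot [179.74  -0.42  -5.84] turn [ 0.005 -0.007 -0.002] shift [-0.11 -0.19  4.67]
time: 29.13
ee_pos: [0.5252, -0.2105, 0.1308]
tcp_rot: [179.8, -0.4, -5.8]
wrist_force: [-0.7, -0.8, -6.6]
opening: 0.0212
t 29.13 pos [ 0.5252 -0.2105  0.1308] rot [179.75  -0.38  -5.84] turn [ 0.004 -0.007 -0.003] shift [-0.09 -0.19  3.65]
```

```bash
python3 -m pendant '[[[-0.08,-0.18,0.3,0.004,-0.006,0,0],[0,0,0.5,0,0,0,0],[0,0,0.5,0,0,0,0],[0,0,0,0,0,0,0]]]'
python3 - <<'E'
from h import *
go(.5245,-.2085,.0943,-5.7)
E
```

```text
time: 29.47
ee_pos: [0.5239, -0.2086, 0.1137]
tcp_rot: [180.0, 0.2, -5.9]
wrist_force: [0.3, -2.1, -5.6]
opening: 0.0212
t 29.47 pos [ 0.5239 -0.2086  0.1137] rot [180.     0.21  -5.86] turn [ 0.     0.004 -0.003] shift [ 0.06 -0.01  1.94]
```

```bash
python3 -m pendant '[[[0.05,0,0.5,0,0.003,0,0],[0,0,0.5,0,0,0,0],[0,0,0.4,0,0,0,0],[0,0,0.1,0,0,0,0],[0,0,0,0,0,0,0]]]'
python3 - <<'E'
from h import *
go(.5245,-.2085,.0943,-5.7)
E
```

```text
time: 29.88
ee_pos: [0.5241, -0.2086, 0.0961]
tcp_rot: [-180.0, 0.1, -5.9]
wrist_force: [0.1, -1.4, -5.0]
opening: 0.0213
t 29.88 pos [ 0.5241 -0.2086  0.0961] rot [-1.80e+02  8.00e-02 -5.86e+00] turn [-0.     0.001 -0.003] shift [ 0.04 -0.01  0.18]
```

```bash
python3 -m pendant '[[[0,0,0.15,0,0,0,0],[0,0,0.15,0,0,0,0],[0,0,0,0,0,0,0]]]'
python3 -m pendant '[[[0,0,0.2,0,0,0,0],[0,0,0.2,0,0,0,0]]]'
```

```text
time: 30.13
ee_pos: [0.5242, -0.2085, 0.0949]
tcp_rot: [180.0, -0.0, -5.9]
wrist_force: [-0.1, -1.5, -7.7]
opening: 0.0213
time: 30.3
ee_pos: [0.5245, -0.2084, 0.0943]
tcp_rot: [180.0, -0.2, -5.8]
wrist_force: [-8.9, 3.0, 16.5]
opening: 0.0211
```

Floor reached at the expected height. Release, retract, then check.

```bash
python3 -m pendant '[[[0,0,-0.05,0,0,0,45],[0,0,0,0,0,0,45],[0,0,0,0,0,0,45],[0,0,0,0,0,0,45],[0,0,-0.5,0,0,0,45]]]'
python3 -m pendant '[[[0,0,-1.5,0,0,0,45],[0,0,-2.5,0,0,0,45],[0,0,-3,0,0,0,45],[0,-1,-3,0,0,0,80],[0,-1,-3,0,0,0,100]]]'
python3 -m pendant '[[[-0.5,1.5,-1,0,0,0,100],[-0.5,2,0,0,0,0,100],[0,0,0,0,0,0,100],[0,0,0,0,0,0,100]]]'
python3 - <<'E'
from h import *
im,K,P=cam("wrist"); save(im,"w_fin.png"); o=bot.get_obs(); print(o["ee_pos"],o["tcp_rot"])
off=.0015
th=np.radians(-5.7); Rc=np.array([[np.cos(th),-np.sin(th)],[np.sin(th),np.cos(th)]]); cr=np.array([.4839,-.2408])
tocr=lambda p:(Rc.T@(np.array(p)-cr))*1000
for t,f,p0 in [("jar",lambda x,y:cyl(x,y,.008),[.444,-.1985]),("caddy",lambda x,y,a:cad(x,y,a,.008),[.522,-.207,-5.7])]:
    for m in mask("wrist",t)[:2]:
        r=fit(f,m["pixels"],p0,K,P); print("crate mm",tocr(r[:2]).round(1)); q=proj(f(*r),K,P); print(q.min(0).round(),q.max(0).round())
m=mask("wrist","vase")[0]["pixels"]
rows=np.where(m.any(1))[0]
for r in range(rows[0]+6,rows[-1],14):
    w=np.where(m[r])[0]; g=im[r,w[0]:w[-1]].astype(int).sum(1); d=np.where(g<330)[0]+w[0]; print(r,w[0],w[-1],"dark",d.mean().round(1) if len(d) else None)
V=lambda x,y,z: np.r_[cr+Rc@[x,y],z]
for x in (-.06,.06): print("pred",x,proj([V(x,-.0335-.036,.044),V(x,-.0335+.036,.044),V(x,-.0335,.08)],K,P).round(1).tolist())
im,K,P=cam("top")
for t in ("jar","caddy","vase"):
    for m in bot.masks_of("top",t)[:4]: print("top",t,round(m["confidence"],2),np.round(m["extent"]))
for t in ("cup_mid","cup_far","bowl","plates","brush_pot"):
    for m in bot.mark_of("top",t)[:1]: print(t,ray(m["uv"],0,K,P).round(3))
E
```

```text
time: 30.72
ee_pos: [0.5259, -0.2083, 0.102]
tcp_rot: [180.0, -0.4, -5.8]
wrist_force: [0.0, 0.3, -0.4]
opening: 0.0389
time: 31.13
ee_pos: [0.5244, -0.188, 0.2308]
tcp_rot: [-179.8, 0.2, -5.9]
wrist_force: [0.6, 0.2, -0.0]
opening: 0.0612
time: 31.47
ee_pos: [0.5132, -0.2213, 0.2514]
tcp_rot: [180.0, -0.5, -5.7]
wrist_force: [-0.7, 0.4, -0.1]
opening: 0.0855
[ 0.51314255 -0.22125342  0.25113127] [179.9896173   -0.52092613  -5.72605015]
jar 0.94 [282. 217. 340. 279.]
fit [ 0.445  -0.1985] 1-IoU 0.259
crate mm [-42.9  38.3]
[278. 200.] [340. 280.]
caddy 0.64 [274. 127. 343. 221.]
caddy 0.56 [306. 308. 378. 359.]
fit [ 0.5222 -0.2069 -6.0478] 1-IoU 0.081
crate mm [34.7 37.6]
[274. 126.] [343. 220.]
fit [ 0.522 -0.207 -5.7  ] 1-IoU 1.0
crate mm [34.6 37.4]
[274. 126.] [343. 220.]
vase 0.73 [340. 126. 409. 276.]
133 343 411 dark 381.0
147 342 411 dark 381.0
161 352 399 dark 374.1
175 362 387 dark 376.0
189 362 387 dark 376.0
203 361 386 dark 375.0
217 361 385 dark 374.5
231 346 391 dark 374.5
245 341 402 dark 375.0
259 341 401 dark 375.5
273 363 388 dark 374.5
pred -0.06 [[403.4, 249.3], [341.5, 249.3], [377.5, 263.2]]
pred 0.06 [[410.8, 145.1], [343.2, 145.1], [383.0, 148.9]]
top jar 0.78 [448. 228. 473. 250.]
top caddy 0.68 [447. 290. 499. 332.]
top caddy 0.62 [212. 150. 256. 196.]
top caddy 0.59 [446. 188. 479. 225.]
top vase 0.61 [473. 197. 505. 254.]
top vase 0.41 [447. 227. 474. 252.]
cup_mid [0.548 0.045 0.   ]
cup_far [ 0.781 -0.164  0.   ]
bowl [0.738 0.211 0.   ]
plates [ 0.786 -0.023  0.   ]
brush_pot [0.54  0.525 0.   ]
```

Run:
```python
from h import *
print(bot.job_done(), bot.get_obs()["time"])
```

```text
the job is handed in; nothing more can be done
the job is handed in; nothing more can be done
```

The order is packed and handed in at about 32 s on the robot's clock, under the 72 s limit. I rolled the vase on the bench until its stripe came up and laid it along one long wall of the crate. A 7° error left after gripping was taken out with a wrist roll while placing. I then stood the jar and the caddy beside it, each lowered to floor contact and released there.

**Last checks (by measurement; my 12 pictures were used up, so the final one could not be viewed):**
- **Vase:** its outline matches the planned pose within about 1–2 px, and the stripe is about 3° from straight up.
- **Caddy:** the fit puts it upright on the floor, 34.7 mm along and 37.6 mm across from the crate centre, within 0.5° of square.
- **Jar:** it sits at about −43 and +38 mm from the crate centre, between the walls. The fit was weaker (26% mismatch, partly hidden by the caddy).
- **Forces:** the readings I took peaked at about 41 N at the wrist, while seating the vase, against the 120 N limit.
- **Other pots:** the five listed bystanders were found within about 1 cm of where they started, which is the network's own scatter.

**What disagreed or went wrong:**
- The wrist camera seems to be about 1.5 mm off sideways, so the gaps to the walls could be that much different from the figures above.
- While I was turning the vase, the last joint reached the end of its range (179.9° of 180°) and the arm was dragged sideways. The vase stayed gripped, and a picture right after showed nothing else disturbed.

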